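# Start a suction-cup treatment: vacuum, output, start

## Robot

A 6-joint arm with a two-finger parallel gripper is mounted at the origin on the work surface. World frame = base frame: x ahead of the robot, y to its left, z up, the work surface at z = 0. Lengths are in m, angles in degrees, forces in N, time in s.
With the tool pointing down it reaches from about 0.3 to 0.75 m from the base axis. Payload 8.5 kg.
Tool frame: the origin (TCP) lies on the centre line of the jaws, within the pads' length; the fingertips stand 25 mm ahead of it and the grasp point (between the pads) lies 6 mm ahead of it; z points along the fingers, y is the line along which they close (so a half turn about z gives the same grasp; the last joint's range is limited). The gripper opens to 85 mm and grips with 20 to 120 N. Pads are 22 mm wide; open, the fingers measure 114 mm over their backs; the gripper's body (76 mm by 85 mm) begins 54 mm behind the grasp point. The pads swing forward as they close: fully open they stand 13 mm farther back than shut.
Start: joints at [-89.456, 21.807, 74.336, -0, 83.858, -12.336], TCP at [0.123, -0.536, 0.256] pointing down, gripper open.
Joint ranges: [-178.18, 178.18], [-50.72, 133.34], [12.68, 142.11], [-81.47, 261.47], [9.98, 163.14], [-165.26, 165.26]. Speed limits (degrees/s): [136.94, 136.94, 180, 180, 180, 180].

## Interface

Orientations are given as a 3x3 rotation matrix whose columns are the frame's x, y, z axes.
In Python, from rig import telemetry, optics, env gives the robot as it stands.
- The arm moves only by the tool send_rows, never from a script. Its argument "deltas" is a list that holds one entry, the list of rows, each a list of 7 numbers: the shift along the tool's x, y, z in m, then the turn, a rotation vector about the tool's x, y, z in rad, then the opening, from -1 (shut) to 1 (fully open), so that 0 is half open. In form: [[[x, y, z, ax, ay, az, grip], ...]]. A call has 1 to 12 rows; each row shifts and turns the commanded pose from where the row before left it, along the tool's axes as they then stand; what a row does not reach is not made up. A row lasts 1/8 s, in which the tool goes at most 62.5 mm and 10.7 degrees, less where a joint would pass 70% of its speed; a pose out of reach is approached as far as the arm can. A call is refused whole if a number of a shift passes 0.0625 or a number of a turn 0.188, either way. A call with a gripper value outside its range is refused whole. The fingers move at their own pace and stop on an object; "squeeze" is the grip in N (left out, the last holds). Time passes only in rows, so rows that do not move let the fingers close. It gives the time, the measured TCP pose, the force, the opening and the grip force at its end, in the units of the state.
- telemetry.observe(): the state, without advancing time (a new reading comes with each control period).
- optics.get_image(name): name is "scene" or "top" or "wrist"; returns a dict with "image" (480x640x3 uint8, red, green, blue), "range_z" (480x640 float32, m along the optical axis (not along the pixel's ray), 0 where there is no reading), "K" (3x3 intrinsics, pixels), "rvec" (rotation vector, rad) and "tvec" (3), from world to camera coordinates, as OpenCV has them; the wrist camera has in their place "hand_eye" (4x4, takes a point from camera to tool coordinates, whose origin is the TCP and whose axes are the flange's). Camera axes: x right, y down, z forward; pixel columns grow to the right and rows downward; lengths in m; the calibration is good to about 2 mm. A picture is of the moment at which its call begins: read the wrist's pose just before it.
- env.close_job(): hands the job in; it is judged then, once.
The state is a dict: "time_s": time; "q": joint angles; "qvel": joint speeds; "joint_efforts": joint torques, N m; "position": TCP position; "tool_rot": TCP orientation; "ft_force": force on the tool from outside, world axes, zero at the start; "wrist_torque": the same for the moment, N m; "grip_width": finger opening in m; "gripper_force": force on a finger pad.
Only numpy, scipy, OpenCV 4.12 (cv2) and the standard library are available. Lean on these libraries where they do the work, as an engineer would, in place of code of your own. Each camera call takes 0.05 s, during which the arm holds its last target. There are 200 camera calls.

## Task

Start a suction-cup treatment with light fingertip presses: press the raised far half of the rocker on the vacuum unit (the one with the round gauge) until it is fully over, then do the same with the middle of the three rockers on the stimulator (the one with the display), then press the stimulator's long bar-shaped start key well down and let it come back up. The cups must be held by suction before any current flows, so keep strictly to that order. Leave the stimulator's outer rockers and round stop key alone, and do not pick up or shift the cups and other things standing about.

Things in the scene. Friction and masses are not known exactly. Their poses are not given: they have to be found in the camera images.
- vacuum_unit: vacuum unit: white housing, black panel, 170 mm wide (y), 240 deep (x); round steel-rimmed gauge and a knob behind, four hose sockets along the back edge (all within 18 mm of the panel), one white rocker in front. Top panel slopes up away from the robot at 0.17 rad, 60 mm high at the front, 100 at the back. Fixed. Origin under its middle, x front to back, y to its left
- vacuum_switch (a joint): vacuum unit's only rocker: white V-shaped rocker 52 mm long (front to back), 30 mm wide, hinged across its middle 5 mm above the panel. 0 off: far half stands up 0.4 rad from the panel, near half lies along it; 0.4 on: the reverse. Pressing the far half down turns it (0.05 N m, so 2 to 4 N at the fingertip, then a firm stop); it stays where it is left
- vacuum_switch_on (a point): vacuum unit's rocker: point on the face of the far, raised (on) half, 14 mm from the hinge, 12 mm from the outer edge. Moves with the rocker: about 10 mm above the panel when off; it sinks 5 mm on the way to on, where this half lies parallel to the panel
- stimulator: stimulator: white housing, black panel, 220 mm wide (y), 240 deep (x); oblong display and knob at the back (within 18 mm of the panel), row of three white rockers 58 mm apart, in front a long start bar (left) and a round stop key (right). Top panel slopes up away from the robot at 0.17 rad, 60 mm high at the front, 100 at the back. Fixed. Origin under its middle, x front to back, y to its left
- output_middle (a joint): stimulator's middle output rocker: white V-shaped rocker 52 mm long (front to back), 30 mm wide, hinged across its middle 5 mm above the panel. 0 off: far half stands up 0.4 rad from the panel, near half lies along it; 0.4 on: the reverse. Pressing the far half down turns it (0.05 N m, so 2 to 4 N at the fingertip, then a firm stop); it stays where it is left
- output_middle_on (a point): stimulator's middle output rocker: point on the face of the far, raised (on) half, 14 mm from the hinge, 12 mm from the outer edge. Moves with the rocker: about 10 mm above the panel when off; it sinks 5 mm on the way to on, where this half lies parallel to the panel
- output_left (a joint): angle of the left output rocker (58 mm to the left, +y, of the middle one), same kind; leave it off (0)
- output_right (a joint): angle of the right output rocker (58 mm to the right, -y, of the middle one), same kind; leave it off (0)
- start_key (a joint): travel of the start key: white bar, 20 mm (front to back) by 46 mm (left to right), its top 9 mm above the panel; 0 up, 0.005 m fully down (square to the panel). A spring pushes it back up: 2 N to start, 5 N fully down. Counts as pressed beyond 0.003
- start_key_top (a point): centre of the start key's top face; moves with the key. It lies 85 mm in front of the unit's middle and 35 mm to its left
- stop_key (a joint): travel of the stop key: white round key, 24 mm across, in line with the start key and 90 mm to its right; same spring and travel; leave it up (0)
- cup_between: suction cup electrode standing between the two units: pale blue flared bell, 64 mm across and 36 mm high, with a black round cap on top, 60 mm high in all; origin at the centre of its underside. Loose; leave it
- cup_front: suction cup electrode, milky bell, same shape and size (64 mm across, 60 mm high), standing on the table to the right and nearer the robot than the units; origin under its centre. Loose; leave it
- cup_side: larger dark blue suction cup electrode, 76 mm across, 66 mm high, standing to the left of the units; origin under its centre. Loose; leave it
- probe: ultrasound handpiece lying on the table between the two units, behind the cup: black handle 28 mm thick with an aluminium head 44 mm across and 42 mm high, 160 mm long along its x (head towards its +x); origin on the table near the head end of the handle. Loose; leave it
- gel_tube: white gel tube standing on its cap, 50 mm across, 140 mm high, to the right of the units; origin under its centre. Loose; leave it
- pump_bottle: square white pump dispenser, 60 x 85 mm, 143 mm high, to the left of the units; origin under its centre. Loose; leave it
- cream_jar: white jar with a black lid, 68 mm across, 62 mm high, to the right of the units; origin under its centre. Loose; leave it

How it is judged:
By the outcome, as a careful person would: the job done as asked, in the order asked, and still so for the second after the job is handed in, with the robot touching nothing.
It also fails if it takes over 45 s, if anything falls off the work surface, if the arm or the gripper's body presses on something with over 40 N, if the wrist force passes 120 N, or if a joint passes its speed limit or range.

## Working session

There is one attempt and no reset: what is moved stays moved. The work goes in short steps, Python scripts to look and compute and a tool call to move; the robot and the scene stay as the last step left them, time stands still between calls to the robot, and variables do not carry over. Pictures are saved under pics/ and viewed, at most 10 in all, crops included, and the job is handed in when it is done.

Besides the shell and the picture viewer there is one more tool, called after "Call:" as name(argument=value, ...) on one line, values as JSON. send_rows: Moves the arm, as the interface text tells. Its arguments: {"type":"object","properties":{"deltas":{"type":"array"},"squeeze":{"type":"number"}},"required":["deltas"]}

```bash
mkdir -p pics
cat > h.py <<'E'
import numpy as np, cv2, pickle
from rig import telemetry, optics, env
def snap(n, f):
    s=telemetry.observe(); d=optics.get_image(n)
    if n=='wrist':
        T=np.eye(4);T[:3,:3]=s['tool_rot'];T[:3,3]=s['position'];M=T@np.array(d['hand_eye'])
    else:
        R=cv2.Rodrigues(np.array(d['rvec'],float))[0];M=np.eye(4);M[:3,:3]=R.T;M[:3,3]=-R.T@np.array(d['tvec']).ravel()
    d['M']=M; pickle.dump(d,open(f'pics/{f}.pkl','wb')); cv2.imwrite(f'pics/{f}.png',d['image'][:,:,::-1]); return d
def load(f): return pickle.load(open(f'pics/{f}.pkl','rb'))
def pt(d,u,v,r=2):
    z=d['range_z'][int(v)-r:int(v)+r+1,int(u)-r:int(u)+r+1]; z=np.median(z[z>0])
    return (d['M']@np.append(z*(np.linalg.inv(d['K'])@[u,v,1]),1))[:3]
def cloud(d):
    v,u=np.mgrid[:480,:640]; z=d['range_z']; p=np.stack([u,v,np.ones_like(u)],-1)@np.linalg.inv(d['K']).T*z[...,None]
    P=p@d['M'][:3,:3].T+d['M'][:3,3]; P[z<=0]=np.nan; return P
E
python3 - <<'E'
from h import *
a=snap('top','top1');b=snap('scene','scene1')
print(a['M'],b['M'],a['K'])
s=telemetry.observe();print(s['time_s'],s['position'],s['tool_rot'],s['grip_width'])
E
```

```text
[[-0.0042471  -0.9952201   0.0975649   0.3525493 ]
 [-0.9999758   0.00476439  0.00506963  0.00997272]
 [-0.00551023 -0.097541   -0.99521625  1.7329141 ]
 [ 0.          0.          0.          1.        ]] [[-0.84718037  0.28551911 -0.44806725  1.15527468]
 [ 0.5311695   0.47422395 -0.70211865  1.03248001]
 [ 0.01201593 -0.8328208  -0.55341227  0.90368214]
 [ 0.          0.          0.          1.        ]] [[621.63475684   0.         318.40646141]
 [  0.         621.63475684 255.96054127]
 [  0.           0.           1.        ]]
0.1 [ 0.12257927 -0.5359225   0.25579602] [[ 9.74845670e-01  2.22880950e-01 -3.82112094e-05]
 [ 2.22880815e-01 -9.74844860e-01  1.28101708e-03]
 [ 2.48264301e-04 -1.25731049e-03 -9.99999179e-01]] 0.08558218218198016
```

View pics/top1.png

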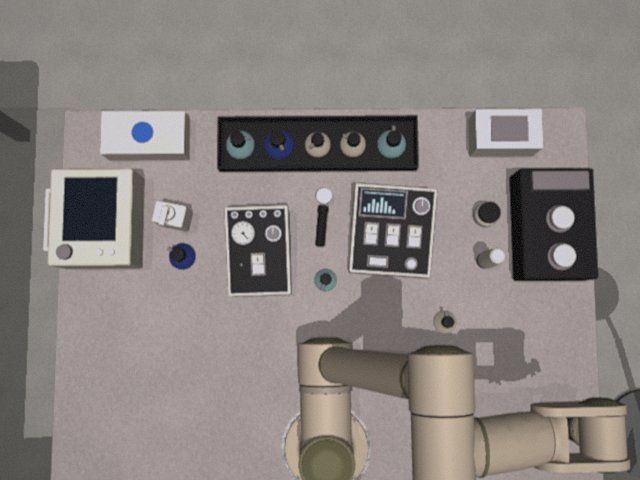

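View pics/scene1.png

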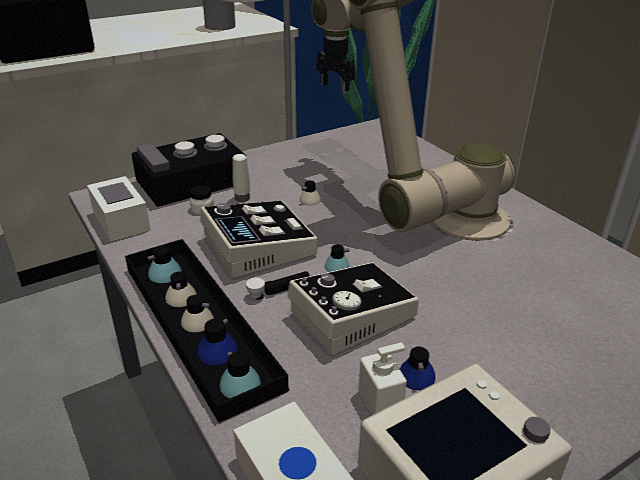

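The top view shows the vacuum unit at about (258,250) with its rocker at (258,264). The stimulator is at (392,230), with its middle rocker at (393,235), start bar at (377,261) and stop key at (411,264). The scene view agrees, and nothing tall stands near the panels.

Run:
```python
from h import *
d=load('top1');P=cloud(d);g=cv2.cvtColor(d['image'],cv2.COLOR_RGB2GRAY)
for n,(x0,y0,x1,y1) in dict(vac=(222,200,296,300),stim=(345,178,440,282)).items():
    sub=g[y0:y1,x0:x1]; dark=(sub<70)
    Q=P[y0:y1,x0:x1][dark]; Q=Q[(Q[:,2]>.055)&(Q[:,2]<.13)]
    A=np.c_[Q[:,:2],np.ones(len(Q))]
    for _ in range(4):
        c=np.linalg.lstsq(A,Q[:,2],rcond=None)[0]; k=abs(Q[:,2]-A@c)<.006; A,Q=A[k],Q[k]
    print(n,'plane',c,'slope',np.hypot(c[0],c[1]),'yaw',np.arctan2(c[1],c[0]),len(Q))
    nc,l,st,ce=cv2.connectedComponentsWithStats((sub>140).astype(np.uint8))
    for i in range(1,nc):
        if 20<st[i][4]<900:
            u,v=ce[i]+[x0,y0]; K=np.linalg.inv(d['K']);r=d['M'][:3,:3]@K@[u,v,1];o=d['M'][:3,3]
            # plane z=c0x+c1y+c2+.007
            t=(c[0]*o[0]+c[1]*o[1]+c[2]+.007-o[2])/(r[2]-c[0]*r[0]-c[1]*r[1])
            print((u,v),st[i],(o+t*r).round(4))
```

```text
vac plane [ 0.16920352  0.00108551 -0.01062716] slope 0.16920699832934524 yaw 0.00641533443337722 2711
(np.float64(234.02941176470588), np.float64(214.35294117647058)) [ 9 11  7  7 34] [0.6245 0.2418 0.1023]
(np.float64(248.4857142857143), np.float64(214.02857142857144)) [24 11  6  7 35] [0.6251 0.2034 0.1024]
(np.float64(262.5806451612903), np.float64(213.32258064516128)) [38 10  6  7 31] [0.6268 0.166  0.1026]
(np.float64(277.02941176470586), np.float64(213.02941176470588)) [52 10  7  7 34] [0.6274 0.1276 0.1027]
(np.float64(242.5025641025641), np.float64(232.4897435897436)) [ 10  22  22  22 390] [0.5769 0.22   0.0942]
(np.float64(272.8130081300813), np.float64(232.58536585365854)) [ 43  25  16  16 123] [0.5763 0.1393 0.094 ]
(np.float64(257.3196721311475), np.float64(263.922131147541)) [ 29  54  14  21 244] [0.494  0.1816 0.0802]
stim plane [ 0.17800789 -0.0074428  -0.02553734] slope 0.17816342371214328 yaw -0.04178730994336744 2747
(np.float64(421.18939393939394), np.float64(205.1818181818182)) [ 68  19  17  18 132] [ 0.6472 -0.2557  0.0986]
(np.float64(372.97058823529414), np.fl
[... 203 characters left out ...]
oat64(207.2)) [31 25  3 10 25] [ 0.6427 -0.138   0.0969]
(np.float64(385.14814814814815), np.float64(207.37037037037038)) [39 24  3 11 27] [ 0.6421 -0.16    0.097 ]
(np.float64(370.7317073170732), np.float64(233.2967479674797)) [ 19  45  14  21 246] [ 0.5743 -0.1217  0.0846]
(np.float64(392.71008403361344), np.float64(234.79411764705884)) [ 41  47  14  21 238] [ 0.57   -0.1804  0.0843]
(np.float64(414.26666666666665), np.float64(236.39583333333334)) [ 63  48  14  21 240] [ 0.5655 -0.2379  0.0839]
(np.float64(377.2971014492754), np.float64(261.1449275362319)) [ 24  79  18   9 138] [ 0.5007 -0.1394  0.0716]
(np.float64(410.9625), np.float64(263.5625)) [61 81 11 10 80] [ 0.4938 -0.2296  0.0711]
```

```bash
cat >> h.py <<'E'
from scipy.linalg import expm, logm
from scipy.spatial.transform import Rotation as Ro
def frame(yaw,s=0.17):
    x=np.array([np.cos(s)*np.cos(yaw),np.cos(s)*np.sin(yaw),np.sin(s)]);z=-np.array([-np.sin(s)*np.cos(yaw),-np.sin(s)*np.sin(yaw),np.cos(s)])
    return np.c_[x,np.cross(z,x),z]
def plan(p,R,n):
    s=telemetry.observe();A=np.eye(4);A[:3,:3]=s['tool_rot'];A[:3,3]=s['position'];B=np.eye(4);B[:3,:3]=R;B[:3,3]=p
    D=np.linalg.inv(A)@B;T=np.real(expm(np.real(logm(D))/n))
    print('now',s['time_s'],A[:3,3].round(4),'F',np.round(s['ft_force'],2),s['grip_width'],'total',D[:3,3].round(4),Ro.from_matrix(D[:3,:3]).as_rotvec().round(4))
    print(n,'rows of',T[:3,3].round(5),Ro.from_matrix(T[:3,:3]).as_rotvec().round(5))
E
python3 - <<'E'
from h import *
s=telemetry.observe();plan([.488,.182,.203],frame(.025),18)
print(optics.get_image('wrist')['hand_eye'])
E
```

```text
now 0.1 [ 0.1226 -0.5359  0.2558] F [ 0.62 -0.54  0.18] 0.08558218218198016 total [ 0.5162 -0.6184  0.0537] [-0.0183  0.1693  0.1992]
18 rows of [ 0.02508 -0.03698  0.00489] [-0.00101  0.00941  0.01107]
[[-8.12390363e-04 -9.53766769e-01 -3.00546651e-01  7.68083504e-02]
 [ 9.99999150e-01 -1.08126519e-03  7.28290055e-04  3.89464356e-05]
 [-1.01958949e-03 -3.00545804e-01  9.53766837e-01 -1.17464551e-01]
 [ 0.00000000e+00  0.00000000e+00  0.00000000e+00  1.00000000e+00]]
```

Call:
send_rows(deltas=[[[0.025,-0.037,0.005,-0.001,0.0094,0.0111,-1],[0.025,-0.037,0.005,-0.001,0.0094,0.0111,-1],[0.025,-0.037,0.005,-0.001,0.0094,0.0111,-1],[0.025,-0.037,0.005,-0.001,0.0094,0.0111,-1],[0.025,-0.037,0.005,-0.001,0.0094,0.0111,-1],[0.025,-0.037,0.005,-0.001,0.0094,0.0111,-1],[0.025,-0.037,0.005,-0.001,0.0094,0.0111,-1],[0.025,-0.037,0.005,-0.001,0.0094,0.0111,-1],[0.025,-0.037,0.005,-0.001,0.0094,0.0111,-1],[0.025,-0.037,0.005,-0.001,0.0094,0.0111,-1],[0.025,-0.037,0.005,-0.001,0.0094,0.0111,-1],[0.025,-0.037,0.005,-0.001,0.0094,0.0111,-1]]])

```text
time_s: 1.65
position: [0.3491, -0.0479, 0.2105]
tool_rot: [[0.989, 0.091, 0.114], [0.09, -0.996, 0.006], [0.114, 0.005, -0.993]]
ft_force: [-0.1, -0.5, -0.2]
grip_width: 0.0001
gripper_force: 0.0
```

Call:
send_rows(deltas=[[[0.025,-0.037,0.005,-0.001,0.0094,0.0111,-1],[0.025,-0.037,0.005,-0.001,0.0094,0.0111,-1],[0.025,-0.037,0.005,-0.001,0.0094,0.0111,-1],[0.025,-0.037,0.005,-0.001,0.0094,0.0111,-1],[0.025,-0.037,0.005,-0.001,0.0094,0.0111,-1],[0.025,-0.037,0.005,-0.001,0.0094,0.0111,-1],[0,0,0,0,0,0,-1],[0,0,0,0,0,0,-1]]])

```text
time_s: 2.65
position: [0.4865, 0.1815, 0.2002]
tool_rot: [[0.985, 0.025, 0.168], [0.025, -1.0, 0.003], [0.168, 0.001, -0.986]]
ft_force: [0.4, -0.5, 0.2]
grip_width: -0.0
gripper_force: 0.0
```

Run:
```python
from h import *
plan([.488,.182,.203],frame(.025),2)
snap('wrist','w1')
```

```text
now 2.65 [0.4865 0.1815 0.2002] F [ 0.38 -0.54  0.16] -3.872278455893987e-05 total [ 0.002  -0.0004 -0.0025] [ 0.0013  0.0013 -0.    ]
2 rows of [ 0.001   -0.00021 -0.00125] [ 6.5e-04  6.4e-04 -1.0e-05]
```

View pics/w1.png

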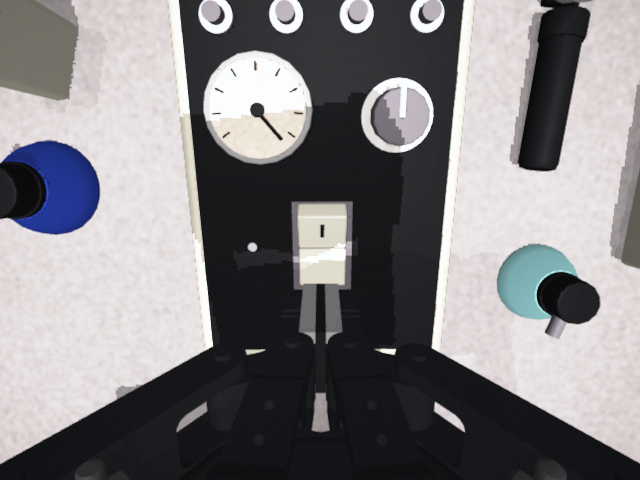

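The wrist view shows the rocker spanning about (298,204) to (346,285). The far half, marked "I", is centred near (322,226), and the hinge line is at v≈247. The shut fingertips are at (321,285).

Run:
```python
from h import *
d=load('w1');s=telemetry.observe();R=s['tool_rot'];p=s['position']
for u,v in [(322,207),(300,226),(322,215),(322,226),(322,237),(344,226),(322,244),(322,252),(322,262),(322,275),(285,226),(360,226),(321,290)]:
    q=pt(d,u,v,1);print((u,v),q.round(4),'tool',(R.T@(q-p)).round(4))
```

```text
(322, 207) [0.5219 0.1809 0.0845] tool [0.0155 0.001  0.1202]
(300, 226) [0.5105 0.194  0.0893] tool [ 0.0053 -0.0123  0.1136]
(322, 215) [0.5177 0.1808 0.0913] tool [0.0125 0.001  0.1128]
(322, 226) [0.5108 0.1806 0.0892] tool [0.0053 0.001  0.1138]
(322, 237) [0.5034 0.1804 0.0851] tool [-0.0027  0.0011  0.1166]
(344, 226) [0.5111 0.1673 0.0888] tool [0.0052 0.0144 0.1141]
(322, 244) [0.4983 0.1803 0.0812] tool [-0.0084  0.0011  0.1195]
(322, 252) [0.4926 0.1801 0.0784] tool [-0.0145  0.0011  0.1214]
(322, 262) [0.486  0.18   0.0777] tool [-0.0211  0.0011  0.1208]
(322, 275) [0.477  0.1797 0.076 ] tool [-0.0303  0.0011  0.121 ]
(285, 226) [0.5086 0.2041 0.0769] tool [ 0.0016 -0.0225  0.1256]
(360, 226) [0.5097 0.1563 0.0767] tool [0.0016 0.0253 0.1258]
(321, 290) [0.4998 0.1814 0.1863] tool [0.0108 0.0001 0.0162]
```

Call:
send_rows(deltas=[[[0.002,0.0005,0.016,0,0,0,-1],[0.002,0.0005,0.016,0,0,0,-1],[0,0,0.016,0,0,0,-1],[0,0,0.016,0,0,0,-1],[0,0,0.016,0,0,0,-1],[0,0,0.003,0,0,0,-1],[0,0,0.002,0,0,0,-1],[0,0,0.002,0,0,0,-1],[0,0,0,0,0,0,-1]]])

```text
time_s: 3.82
position: [0.5059, 0.1811, 0.1159]
tool_rot: [[0.985, 0.024, 0.17], [0.024, -1.0, 0.003], [0.17, 0.001, -0.985]]
ft_force: [0.8, 0.2, 0.9]
grip_width: 0.0004
gripper_force: 0.3
```

Call:
send_rows(deltas=[[[0,0,0.002,0,0,0,-1],[0,0,0.002,0,0,0,-1],[0,0,0.0015,0,0,0,-1],[0,0,0,0,0,0,-1]]])

```text
time_s: 4.32
position: [0.5063, 0.1812, 0.1098]
tool_rot: [[0.985, 0.024, 0.168], [0.024, -1.0, 0.003], [0.168, 0.001, -0.986]]
ft_force: [1.1, 0.0, 1.5]
grip_width: -0.0004
gripper_force: 0.5
```

Call:
send_rows(deltas=[[[0,0,0.0015,0,0,0,-1],[0,0,0.0015,0,0,0,-1],[0,0,0,0,0,0,-1]]])

```text
time_s: 4.7
position: [0.5069, 0.1812, 0.1068]
tool_rot: [[0.985, 0.024, 0.168], [0.024, -1.0, 0.003], [0.168, 0.001, -0.986]]
ft_force: [0.9, 0.2, 0.4]
grip_width: 0.0002
gripper_force: 0.3
```

Call:
send_rows(deltas=[[[0,0,0.0015,0,0,0,-1],[0,0,0,0,0,0,-1]]])

```text
time_s: 4.95
position: [0.507, 0.1812, 0.1064]
tool_rot: [[0.985, 0.025, 0.169], [0.024, -1.0, 0.003], [0.169, 0.001, -0.986]]
ft_force: [-4.1, -1.3, 11.6]
grip_width: -0.0001
gripper_force: 6.2
```

The reading of 11.6 N is the firm stop. I'll back off and check.

Call:
send_rows(deltas=[[[0,0,-0.01,0,0,0,-1],[0,0,-0.03,0,0,0,-1],[0,0,-0.03,0,0,0,-1],[0,0,-0.03,0,0,0,-1],[0,0,0,0,0,0,-1]]])

```text
time_s: 5.58
position: [0.4907, 0.181, 0.2062]
tool_rot: [[0.985, 0.025, 0.173], [0.024, -1.0, 0.004], [0.173, 0.001, -0.985]]
ft_force: [-0.3, 0.1, -0.5]
grip_width: 0.0004
gripper_force: 0.0
```

Run:
```python
from h import *
d=snap('wrist','w2');s=telemetry.observe();R=s['tool_rot'];p=s['position']
c=np.array([.5,.1812,.079]);M=np.linalg.inv(d['M'])
n=-R[:,2]
for a in (-.022,-.014,-.007,.007,.014,.02,.024):
    q=np.array([.4972,.181,.080])+a*R[:,0]; k=d['K']@(M@np.append(q,1))[:3];k/=k[2]; w=pt(d,k[0],k[1],1)
    print(a,k[:2].round(),w.round(4),'above panel-ish',((w-q)@n).round(4))
# stim target: middle hinge (.570,-.1804), yaw ~-.076
y=-.076;F=frame(y);t=np.array([.570,-.1804,.0835])+.014*F[:,0]
plan(t-F[:,2]*.12,F,9)
```

```text
-0.022 [320. 282.] [0.4773 0.1805 0.0829] above panel-ish 0.0063
-0.014 [320. 271.] [0.4843 0.1807 0.0813] above panel-ish 0.0035
-0.007 [320. 261.] [0.4906 0.1808 0.0804] above panel-ish 0.0015
0.007 [320. 241.] [0.5042 0.1812 0.0818] above panel-ish 0.0006
0.014 [320. 231.] [0.511  0.1813 0.0822] above panel-ish -0.0002
0.02 [320. 222.] [0.5168 0.1815 0.0825] above panel-ish -0.0009
0.024 [320. 215.] [0.5205 0.1816 0.081 ] above panel-ish -0.0029
now 5.625 [0.4903 0.1809 0.2046] F [-0.33 -0.43 -0.21] -2.51100551466643e-05 total [0.0633 0.3625 0.0117] [-0.0162 -0.0009  0.0992]
9 rows of [0.00881 0.03994 0.00159] [-0.0018  -0.00011  0.01102]
```

View pics/w2.png

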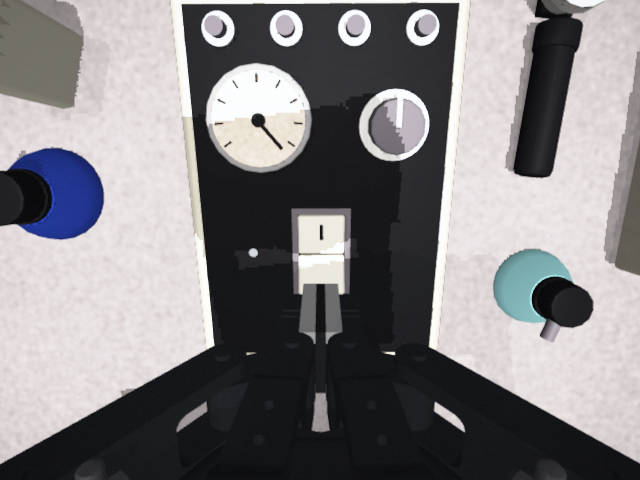

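The rocker has flipped: the far half, around (321,232), lies flat and the near half, around (321,270), is raised. Next is the stimulator.

Call:
send_rows(deltas=[[[0.009,0.04,0.0015,-0.0018,0,0.011,-1],[0.009,0.04,0.0015,-0.0018,0,0.011,-1],[0.009,0.04,0.0015,-0.0018,0,0.011,-1],[0.009,0.04,0.0015,-0.0018,0,0.011,-1],[0.009,0.04,0.0015,-0.0018,0,0.011,-1],[0.009,0.04,0.0015,-0.0018,0,0.011,-1],[0.009,0.04,0.0015,-0.0018,0,0.011,-1],[0.009,0.04,0.0015,-0.0018,0,0.011,-1],[0.009,0.04,0.0015,-0.0018,0,0.011,-1],[0,0,0,0,0,0,-1],[0,0,0,0,0,0,-1]]])

```text
time_s: 7.0
position: [0.5648, -0.18, 0.2036]
tool_rot: [[0.983, -0.076, 0.167], [-0.075, -0.997, -0.012], [0.167, -0.001, -0.986]]
ft_force: [-0.4, -0.1, 0.3]
grip_width: -0.0
gripper_force: 0.0
```

Run:
```python
from h import *
d=snap('wrist','w3');s=telemetry.observe();R=s['tool_rot'];p=s['position'];print(p,R,s['ft_force'])
g=cv2.cvtColor(d['image'],cv2.COLOR_RGB2GRAY)
for v in range(190,300,8): 
    q=pt(d,321,v,1);print(v,g[v,321],(R.T@(q-p)).round(4))
```

```text
[ 0.56486123 -0.17958187  0.20399304] [[ 9.83074040e-01 -7.50951704e-02  1.67111184e-01]
 [-7.41590735e-02 -9.97176090e-01 -1.18439019e-02]
 [ 1.67528696e-01 -7.49378010e-04 -9.85866915e-01]] [0.17567512 0.18906559 0.42745486]
190 21 [0.0251 0.0012 0.1244]
198 20 [0.0201 0.0012 0.1243]
206 92 [0.0153 0.0012 0.1232]
214 172 [0.0121 0.0011 0.1161]
222 189 [0.0083 0.0011 0.1118]
230 16 [0.0028 0.0011 0.1134]
238 16 [-0.0031  0.0011  0.1155]
246 187 [-0.0094  0.0011  0.1184]
254 212 [-0.0156  0.0011  0.1206]
262 193 [-0.0209  0.0011  0.1202]
270 190 [-0.0265  0.0011  0.1202]
278 190 [-0.032   0.0011  0.1199]
286 17 [0.0107 0.0008 0.0197]
294 16 [0.0103 0.0008 0.0139]
```

View pics/w3.png

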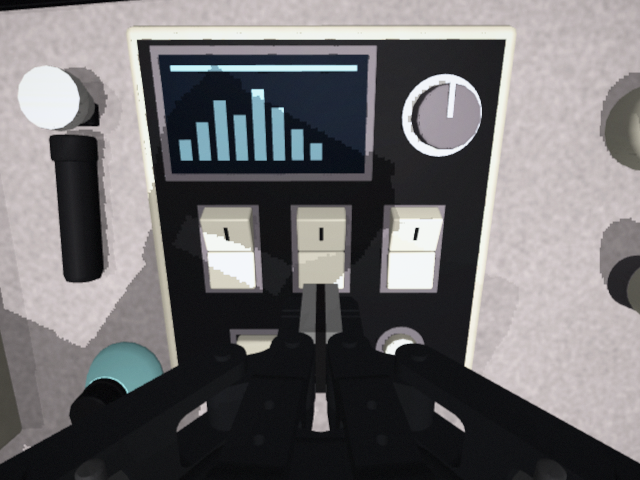

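The wrist view shows the middle rocker centred under the tool at (321,248), with the outer rockers at (228,250) and (414,250). The start bar is at (255,342) and the stop key at (400,342).

Call:
send_rows(deltas=[[[0.0015,0.0005,0.016,0,0,0,-1],[0.0015,0.0005,0.016,0,0,0,-1],[0,0,0.016,0,0,0,-1],[0,0,0.016,0,0,0,-1],[0,0,0.016,0,0,0,-1],[0,0,0.003,0,0,0,-1],[0,0,0.002,0,0,0,-1],[0,0,0.002,0,0,0,-1],[0,0,0.002,0,0,0,-1],[0,0,0.002,0,0,0,-1],[0,0,0,0,0,0,-1]]])

```text
time_s: 8.43
position: [0.5836, -0.1831, 0.1158]
tool_rot: [[0.983, -0.076, 0.169], [-0.075, -0.997, -0.013], [0.17, 0.001, -0.985]]
ft_force: [1.4, -0.5, 3.2]
grip_width: -0.0002
gripper_force: 1.2
```

Call:
send_rows(deltas=[[[0,0,0.0015,0,0,0,-1],[0,0,0.0015,0,0,0,-1],[0,0,0,0,0,0,-1]]])

```text
time_s: 8.8
position: [0.5837, -0.1829, 0.1123]
tool_rot: [[0.983, -0.076, 0.168], [-0.075, -0.997, -0.013], [0.168, -0.0, -0.986]]
ft_force: [0.3, -1.0, 1.6]
grip_width: 0.0002
gripper_force: 0.6
```

Call:
send_rows(deltas=[[[0,0,0.0015,0,0,0,-1],[0,0,0,0,0,0,-1]]])

```text
time_s: 9.05
position: [0.584, -0.1829, 0.1108]
tool_rot: [[0.983, -0.076, 0.168], [-0.075, -0.997, -0.013], [0.168, -0.0, -0.986]]
ft_force: [0.2, -0.2, 1.0]
grip_width: -0.0001
gripper_force: 0.3
```

Call:
send_rows(deltas=[[[0,0,0.001,0,0,0,-1],[0,0,0,0,0,0,-1]]])

```text
time_s: 9.3
position: [0.584, -0.1829, 0.1105]
tool_rot: [[0.983, -0.076, 0.168], [-0.074, -0.997, -0.013], [0.169, 0.0, -0.986]]
ft_force: [-2.4, 1.5, 5.2]
grip_width: -0.0002
gripper_force: 3.3
```

Call:
send_rows(deltas=[[[0,0,0.001,0,0,0,-1],[0,0,0,0,0,0,-1]]])

```text
time_s: 9.55
position: [0.5841, -0.1829, 0.1104]
tool_rot: [[0.983, -0.075, 0.168], [-0.074, -0.997, -0.013], [0.169, 0.001, -0.986]]
ft_force: [-7.3, 2.3, 13.1]
grip_width: -0.0003
gripper_force: 7.4
```

Call:
send_rows(deltas=[[[0,0,-0.01,0,0,0,-1],[0,0,-0.03,0,0,0,-1],[0,0,-0.03,0,0,0,-1],[-0.04,0,-0.03,0,0,0,-1],[-0.05,0,0,0,0,0,-1],[-0.03,0,0,0,0,0,-1],[0,0,0,0,0,0,-1],[0,0,0,0,0,0,-1]]])

```text
time_s: 10.55
position: [0.4504, -0.1731, 0.1878]
tool_rot: [[0.983, -0.076, 0.169], [-0.075, -0.997, -0.013], [0.17, 0.001, -0.985]]
ft_force: [0.1, -0.3, 0.3]
grip_width: -0.0
gripper_force: 0.0
```

Run:
```python
from h import *
d=snap('wrist','w4')
```

```text
(no output)
```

View pics/w4.png

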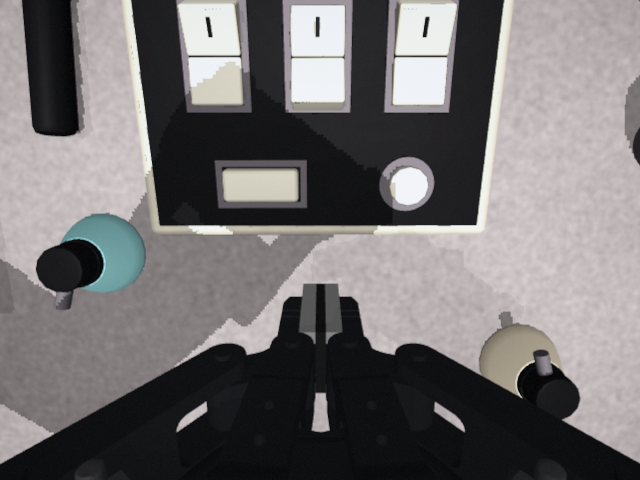

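The middle rocker has flipped, its near edge is raised at (318,105), and the outer rockers are unchanged. The start bar is at (261,184) and the stop key at (408,186).

Run:
```python
from h import *
d=load('w4');s=telemetry.observe();R=s['tool_rot'];p=s['position']
for u,v in [(261,184),(225,184),(297,184),(261,170),(261,197),(340,184),(408,186)]:
    q=pt(d,u,v,1);print((u,v),q.round(4),'tool',(R.T@(q-p)).round(4))
```

```text
(261, 184) [ 0.5028 -0.1417  0.0748] tool [ 0.0298 -0.0353  0.1196]
(225, 184) [ 0.5044 -0.1201  0.0748] tool [ 0.0298 -0.057   0.1197]
(297, 184) [ 0.5011 -0.1632  0.0736] tool [ 0.0295 -0.0137  0.1209]
(261, 170) [ 0.5111 -0.1423  0.0735] tool [ 0.0378 -0.0353  0.1224]
(261, 197) [ 0.4949 -0.1407  0.0729] tool [ 0.0217 -0.0358  0.1202]
(340, 184) [ 0.4989 -0.1895  0.0666] tool [0.0282 0.0127 0.1277]
(408, 186) [ 0.4948 -0.2299  0.0747] tool [0.0285 0.0533 0.1196]
```

Call:
send_rows(deltas=[[[0.015,-0.0175,0.014,0,0,0,-1],[0.015,-0.0178,0.02,0,0,0,-1],[0,0,0.02,0,0,0,-1],[0,0,0.02,0,0,0,-1],[0,0,0.014,0,0,0,-1],[0,0,0.003,0,0,0,-1],[0,0,0.002,0,0,0,-1],[0,0,0.002,0,0,0,-1],[0,0,0,0,0,0,-1]]])

```text
time_s: 11.72
position: [0.4981, -0.1412, 0.0994]
tool_rot: [[0.983, -0.076, 0.17], [-0.075, -0.997, -0.014], [0.17, 0.001, -0.985]]
ft_force: [0.8, -0.4, 0.9]
grip_width: 0.0
gripper_force: 0.8
```

Call:
send_rows(deltas=[[[0,0,0.0015,0,0,0,-1],[0,0,0.0015,0,0,0,-1],[0,0,0,0,0,0,-1]]])

```text
time_s: 12.1
position: [0.4987, -0.1413, 0.0961]
tool_rot: [[0.983, -0.076, 0.169], [-0.075, -0.997, -0.013], [0.17, 0.001, -0.985]]
ft_force: [1.1, -0.6, 3.5]
grip_width: -0.0002
gripper_force: 1.8
```

Call:
send_rows(deltas=[[[0,0,0.0015,0,0,0,-1],[0,0,0,0,0,0,-1]]])

```text
time_s: 12.35
position: [0.4989, -0.1412, 0.0946]
tool_rot: [[0.983, -0.076, 0.169], [-0.075, -0.997, -0.013], [0.17, 0.001, -0.985]]
ft_force: [0.8, -0.8, 5.2]
grip_width: 0.0003
gripper_force: 2.2
```

Call:
send_rows(deltas=[[[0,0,0.001,0,0,0,-1],[0,0,0,0,0,0,-1]]])

```text
time_s: 12.6
position: [0.499, -0.1413, 0.0943]
tool_rot: [[0.983, -0.076, 0.17], [-0.074, -0.997, -0.014], [0.17, 0.001, -0.985]]
ft_force: [-2.8, 0.7, 12.6]
grip_width: -0.0002
gripper_force: 6.6
```

The key is fully down, at its stop. I'll release it and check everything.

Call:
send_rows(deltas=[[[0,0,-0.005,0,0,0,-1],[0,0,-0.015,0,0,0,-1],[0,0,-0.04,0,0,0,-1],[-0.05,0,-0.04,0,0,0,-1],[-0.05,0,-0.02,0,0,0,-1],[0,0,0,0,0,0,-1],[0,0,0,0,0,0,-1]]])

```text
time_s: 13.48
position: [0.3818, -0.1323, 0.1944]
tool_rot: [[0.983, -0.076, 0.169], [-0.075, -0.997, -0.013], [0.169, 0.0, -0.986]]
ft_force: [0.4, 1.0, 0.3]
grip_width: -0.0001
gripper_force: 0.0
```

Run:
```python
from h import *
d=snap('wrist','w5');t=snap('scene','s5');M=np.linalg.inv(d['M']);R=telemetry.observe()['tool_rot'];p=telemetry.observe()['position']
for q in ([.5028,-.1417,.0748],[.4948,-.2299,.0747]):
    k=d['K']@(M@np.append(q,1))[:3];k/=k[2];w=pt(d,k[0],k[1],1);print(k[:2],w.round(4),'height change',((w-q)@-R[:,2]).round(4))
im=cv2.resize(t['image'][180:360,190:430,::-1],None,fx=2.4,fy=2.4)
w=cv2.resize(d['image'][:,:,::-1],(560,420))
cv2.imwrite('pics/fin.png',np.vstack([im[:,:560][:170],w]) if 0 else im)
```

```text
[319.76957531  62.6067221 ] [ 0.5028 -0.1417  0.0749] height change 0.0001
[468.45908742  64.78875402] [ 0.4949 -0.2301  0.0741] height change -0.0006
```

View pics/fin.png

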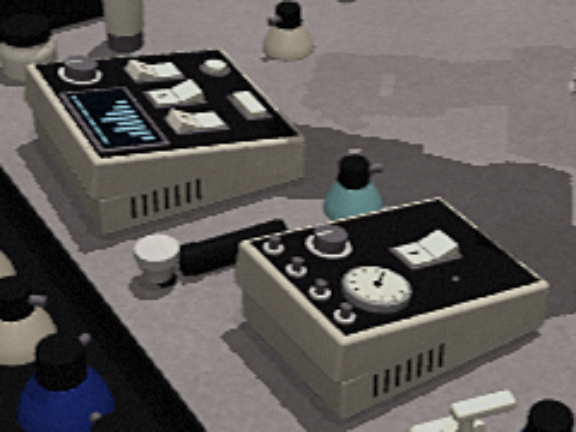

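View pics/w5.png

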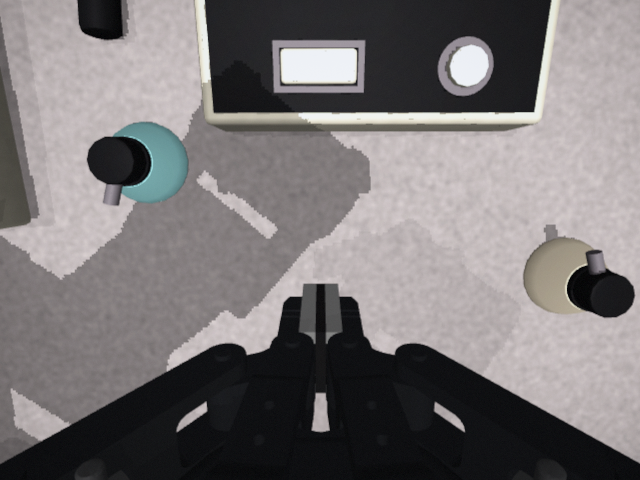

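The scene crop shows the vacuum rocker at (428,248) and the middle rocker at (175,95) with their near halves raised; the outer rockers are still off. The wrist view shows the start key at (319,65) back up, the stop key untouched and the cups where they were. I'm handing the job in.

```bash
python3 -c "
from rig import env
print(env.close_job())"
```

```text
the job is handed in; nothing more can be done
None
```

The job is handed in: I pressed the vacuum rocker fully over, then the stimulator's middle rocker, then the start key down and released it, with the outer rockers, stop key and loose items left alone (no verdict was returned).

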